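Lay the control box on its back on the service plate

ROBOT

A 6-joint arm with a two-finger parallel gripper is mounted at the origin on the work surface. World frame = base frame: x ahead of the robot, y to its left, z up, the work surface at z = 0. Lengths are in mm, angles in rad, forces in N, time in s.
With the tool pointing down it reaches from about 350 to 800 mm from the base axis. Payload 7.3 kg.
Tool frame: the origin (TCP) lies at the very end of the fingers, on their centre line; the grasp point (between the pads) lies 19 mm behind it; z points along the fingers, y is the direction in which the jaws open and shut (so a half turn about z gives the same grasp; the last joint's range is limited). The gripper opens to 85 mm and grips with 20 to 120 N. Pads are 22 mm wide; open, the fingers measure 114 mm over their backs; the gripper's body (76 mm by 85 mm) begins 54 mm behind the grasp point. The pads swing forward as they close: fully open they stand 13 mm farther back than shut.
Start: joints at [0.966, 0.342, 1.524, -0, 1.275, -0.146], TCP at [232.497, 470.733, 231.322] pointing down, gripper open.
Joint ranges: [-2.53, 2.53], [-0.77, 2.02], [0.04, 2.7], [-1, 4.14], [0.28, 2.66], [-3.11, 3.11]. Speed limits (rad/s): [2.57, 2.57, 3.14, 3.14, 3.14, 3.14].

INTERFACE

Orientations are given as a rotation vector (axis times angle).
In Python, from station import readout, vision, r gives the robot as it stands.
- The arm moves only by the tool apply_moves, never from a script. Its argument "steps" is a list of rows, each an object with "translation": the shift along the tool's x, y, z in m, a list of three; "twist": the turn, a rotation vector about the tool's x, y, z in degrees, a list of three. In form: [{"translation": [dx, dy, dz], "twist": [rx, ry, rz]}, ...]. A call has 1 to 12 rows; each row is the pose to reach, as a shift and turn from the pose measured when the call began, along the tool's axes at that moment; what a row does not reach only later rows make up. A row lasts 1/12 s, in which the tool goes at most 41.7 mm and 7.16 degrees, less where a joint would pass 70% of its speed; a pose out of reach is approached as far as the arm can. A call with a gripper value outside its range is refused whole. "fingers" is the finger opening in m, from 0 to 0.0854, set as the call begins (left out, the last holds). The fingers move at their own pace and stop on an object; "force" is the grip in N (left out, the last holds). Time passes only in rows, so rows that repeat a pose let the fingers close. It gives the time, the measured TCP pose, the force and the opening at its end, in the units of the state.
- readout.state(): the state, without advancing time (a new reading comes with each control period).
- vision.snapshot(name): name is "scene" or "top" or "wrist"; returns a dict with "frame" (384x512x3 uint8, red, green, blue), "range_z" (384x512 float32, mm along the optical axis (not along the pixel's ray), 0 where there is no reading), "fx", "fy", "cx", "cy" (pixels), "k1" (the pictures are not rectified: a ray, as slopes to the right and down, at radius r is drawn at 1 + k1 r^2 times it, then the intrinsics apply), "world_to_cam" (4x4, takes a point from world to camera coordinates). Camera axes: x right, y down, z forward; pixel columns grow to the right and rows downward; lengths in mm; the calibration is good to about 2 mm. A picture is of the moment at which its call begins.
- r.sign_off(): hands the job in, once; it reports no verdict.
The state is a dict: "time": time; "joint_pos": joint angles; "dq": joint speeds; "joint_torque": joint torques, N m; "tcp_pos": TCP position; "tool_rot": TCP orientation; "contact_force": force on the tool from outside, world axes, zero at the start; "wrist_torque": the same for the moment, N m; "width": opening from 0.0 (shut) to 1.0 (fully open).
Only numpy, scipy, OpenCV 4.12 (cv2) and the standard library are available. Lean on these libraries where they do the work, as an engineer would, in place of code of your own. Each camera call takes 0.05 s, during which the arm holds its last target. There are 200 camera calls.

TASK

Lay the standing machine control box on its back on the raised service plate, cover facing up, so that it can be opened: slide it upright until its foot sits squarely against the plate's front edge, then tip it over that edge onto the plate by pushing high on its cover. Finally push it along the plate until it sits snug and square against the fence at the back and give it one firm press there (about 10 N more than sliding it takes), then let go. Work gently: never push on the box harder than about 25 N, do not throw it over, and leave the can, the cup and the screwdriver alone.

Things in the scene. Friction and masses are not known exactly. Their poses are not given: they have to be found in the camera images.
- box: Closed grey steel box 90 (x) x 115 (y) x 110 (z) mm, 0.5-0.95 kg, even weight, friction unknown. Starts upright on the bench, 20-45 mm short of the plate, up to 0.2 rad off square. Origin: centre of its foot (underside at the start); z runs from foot to top end; the bare-metal cover is its -x face, towards the robot at the start. Lying as wanted, its x points down and its z to the fence.
- box_foot (a point): Middle of the box's lower back edge (box x = +45, y = 0, z = 0 mm): the edge that meets the plate's front edge. While tipping, the box turns about the plate's upper front edge, so its cover rises as it goes over (a tip pressed on it and moved level jams) and this edge slides back a little; it falls onto the plate past about 50 to 60 degrees.
- box_top (a point): Centre of the box's top end face (box x = 0, y = 0, z = 110 mm): the end that comes to rest against the fence.
- plate: Steel plate with black rubber top fixed on the bench, 122 (x) x 170 (y) x 15 (z) mm. Origin: middle of its front (robot-side) edge, at bench height; x runs level from front edge to fence, y across, z up. The upright front edge, 15 mm high at x = 0, is the stop for the box's foot. Bolted ears 6 mm high reach y = +-106 mm at x = 55 to 105 mm.
- fence: Rigid steel bar across the back of the plate, 150 mm wide (y), 30 mm high above the plate's top, its front face at plate x = 112 mm. Origin: middle of the front face's lower edge, on the plate's top; axes as the plate's.
- spray_can: Bystander: can 60 mm across, 170 mm tall, standing beside the plate. Origin: centre of its underside.
- jar: Bystander: glass cup 70 mm across, 80 mm tall, standing beside the plate. Origin: centre of its underside.
- screwdriver: Bystander: screwdriver 180 mm long lying on the bench beside the plate, along its x axis. Origin: at its middle, on the bench.
There are look-alikes about, which are no part of the job. Of the things that look like the box, take the one that is farthest from the robot's base at the start. There is more than one size of the plate; the job needs the smaller.

How it is judged (in metres and radians):
On the way, in this order (a step that is already met when the one before it is completed fails the run):
1. the upright box stands with its foot squarely against the plate's front edge (x of box_foot in the frame of plate above -0.004 m and angle between box's own z axis and vertical below 0.1 rad and angle between the x axis of box and the x axis of plate, either way round below 0.06 rad), for 0.2 s.
2. the box lies on its back on the plate, cover up, at rest (angle between box's own x axis and vertical above 3.02 rad and z of box in the frame of plate below 0.066 m and y of box in the frame of plate between -0.027 and 0.027 m and linear speed of box below 0.01 m/s and angular speed of box below 0.1 rad/s), for 0.2 s.
3. the box is pressed firmly (over 5 N) against the fence (angle between box's own x axis and vertical above 3.02 rad and z of box in the frame of plate below 0.066 m and contact force between box and fence above 5 N), for 0.15 s.
At the end, for the whole second after the job is handed in: The box lies on its back flat on the plate (cover up within 7 degrees), its top end within 3 mm of the fence and square to it within 0.04 rad, within 27 mm of the plate's middle line, at rest and released (all of step 2 and contact force between box and the fingers below 0.2 N and contact force between box and the arm below 0.2 N and x of box_top in the frame of fence above -0.003 m and angle between the z axis of box and the x axis of plate, either way round below 0.04 rad); the robot touches nothing.
It fails at once if the robot pushes on the box with more than 25 N (contact force between box and the fingers above 25 N or contact force between box and the arm above 25 N).
It fails at once if the box is thrown over (turns faster than 9 rad/s) (angular speed of box above 9 rad/s).
It fails at once if a bystander is disturbed (moved over 20 mm or tipped) (distance of any of spray_can, jar, screwdriver from where it was at the start of the episode above 0.02 m or angle between any of spray_can, jar's own z axis and vertical above 0.3 rad).
It also fails if it takes over 54 s, if anything falls off the work surface, if the arm or the gripper's body presses on something with over 40 N, if the wrist force passes 120 N, or if a joint passes its speed limit or range.

## Working session

There is one attempt and no reset: what is moved stays moved. The work goes in short steps, Python scripts to look and compute and a tool call to move; the robot and the scene stay as the last step left them, time stands still between calls to the robot, and variables do not carry over. Pictures are saved under pics/ and viewed, about 8 in all and at most 12, crops included, and the job is handed in when it is done.

Besides the shell and the picture viewer there is one more tool, called as a command line: name --argument value ..., lists and objects as JSON in quotes. apply_moves: Moves the arm, as the interface text tells. Its arguments: {"type":"object","properties":{"steps":{"type":"array","items":{"type":"object","properties":{"translation":{"type":"array","items":{"type":"number"}},"twist":{"type":"array","items":{"type":"number"}}}}},"fingers":{"type":"number"},"force":{"type":"number"}},"required":["steps"]}

```bash
mkdir -p pics; ls; cat > h.py <<'E'
import numpy as np,cv2,pickle
from station import readout,vision,r
def snap(n):
    s=vision.snapshot(n);pickle.dump(s,open(f'/tmp/{n}.pkl','wb'));return s
def load(n): return pickle.load(open(f'/tmp/{n}.pkl','rb'))
def cloud(s):
    h,w=s['range_z'].shape
    K=np.array([[s['fx'],0,s['cx']],[0,s['fy'],s['cy']],[0,0,1.]])
    u,v=np.meshgrid(np.arange(w),np.arange(h))
    p=cv2.undistortPoints(np.stack([u,v],-1).reshape(-1,1,2).astype(float),K,np.array([s['k1'],0,0,0.])).reshape(h,w,2)
    z=s['range_z'].astype(float)
    c=np.dstack([p[...,0]*z,p[...,1]*z,z])
    T=np.linalg.inv(np.array(s['world_to_cam']))
    P=c@T[:3,:3].T+T[:3,3]; P[z==0]=np.nan
    return P
E
python3 - <<'E'
from h import *
print(readout.state())
ims=[snap(n) for n in('scene','top')]
for n,s in zip(('scene','top'),ims):
    print(n,s['fx'],s['k1'],np.round(np.linalg.inv(s['world_to_cam'])[:3],2).tolist())
cv2.imwrite('pics/scene.png',cv2.cvtColor(ims[0]['frame'],cv2.COLOR_RGB2BGR))
cv2.imwrite('pics/top.png',cv2.cvtColor(ims[1]['frame'],cv2.COLOR_RGB2BGR))
E
```

```text
pics
{'time': 0.0, 'joint_pos': array([ 9.66022177e-01,  3.42733075e-01,  1.52501791e+00, -2.92633155e-05,
        1.27540952e+00, -1.45983577e-01]), 'dq': array([-7.10466294e-06,  2.61864245e-04,  7.25323527e-04,  6.30489594e-04,
        7.56048615e-04, -1.60263960e-03]), 'joint_torque': array([-1.74109578e-04, -4.33679080e+01, -2.46008724e+01, -1.18816370e-04,
        7.80712027e-03,  4.19428247e-06]), 'tcp_pos': array([232.25084282, 470.38164916, 230.62028242]), 'tool_rot': array([-7.14224608e-01, -3.05876357e+00,  2.30699804e-03]), 'contact_force': array([-0.63526227,  0.42474869, -0.37636973]), 'wrist_torque': array([-0.01213508,  0.02665933,  0.00576637]), 'width': 0.9977457057544854}
scene 358.74846949314855 -0.09174534352357784 [[-0.25, 0.81, -0.54, 963.44], [0.97, 0.2, -0.14, 240.74], [-0.0, -0.56, -0.83, 867.54]]
top 452.44852295872255 -0.10961674376694945 [[0.0, -0.99, 0.17, 249.88], [-1.0, -0.0, -0.01, 114.46], [0.01, -0.17, -0.98, 1415.24]]
```

View pics/scene.png

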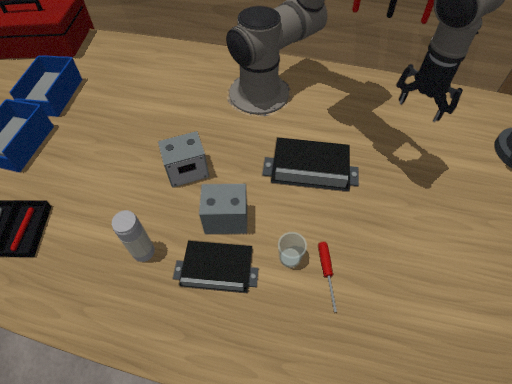

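View pics/top.png

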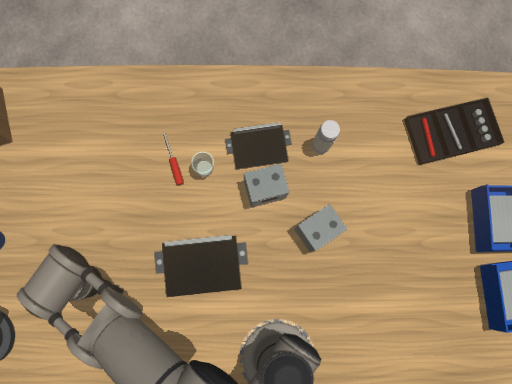

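The scene shows two box candidates: A at top-view pixel (266,185) and B at (321,228). A is farther from the base at about (282,360), and it stands in front of the smaller plate at (259,146); the larger plate is at (202,265). So the job needs box A and the small plate. I'll confirm with a crop and measure both.

```bash
cat >> h.py <<'E'
def rect(P,m):
    q=P[m].astype(np.float32);
    (c,sz,a)=cv2.minAreaRect(q[:,:2].copy()); return np.round(c,1),np.round(sz,1),round(a,2),np.round(np.median(q[:,2]),1)
def blob(m,seed):
    n,l=cv2.connectedComponents(m.astype(np.uint8)); return l==l[seed[1],seed[0]]
E
python3 - <<'E'
from h import *
s=load('top');P=cloud(s);f=s['frame'].astype(int)
for nm,seed in(('A',(266,177)),('B',(326,220))):
    z=P[...,2]; m=blob((abs(z-110)<8),seed); print(nm,m.sum(),rect(P,m))
val=f.max(2)
for nm,seed in(('plate',(259,148)),('big',(205,268))):
    m=blob((val<60)&(abs(P[...,2]-15)<8),seed);print(nm,m.sum(),rect(P,m))
for nm,seed in(('can',(330,129)),('cup',(203,160)),('drv',(178,175))): print(nm,np.round(P[seed[1],seed[0]],1))
# fence: pts at z~45
m=(abs(P[...,2]-45)<6);m[:, :220]=0;m[:,300:]=0;m[:110]=0;m[150:]=0;print('fence',m.sum(),rect(P,m))
# plate front edge points: per column lowest black row -> line
c=s['frame'][100:260,150:370];cv2.imwrite('pics/crop.png',cv2.cvtColor(cv2.resize(c,None,fx=3.5,fy=3.5,interpolation=cv2.INTER_CUBIC),cv2.COLOR_RGB2BGR))
E
```

```text
A 1174 (array([517. ,  35.4]), array([ 91.8, 115. ]), 15.1, np.float32(108.8))
B 1210 (array([ 385.4, -125.8]), array([ 91.1, 116.7]), 33.35, np.float32(108.9))
plate 1656 (array([652.4,  53.1]), array([116.6, 165.7]), 9.54, np.float32(13.8))
big 3143 (array([274.4, 232.5]), array([160.3, 225.6]), 6.5, np.float32(19.2))
can [ 665.  -146.9  165.8]
cup [610.6 232.5   7.2]
drv [556.5 308.5  28. ]
fence 156 (array([711.2,  60.4]), array([ 12.4, 149. ]), 9.17, np.float32(43.6))
```

View pics/crop.png

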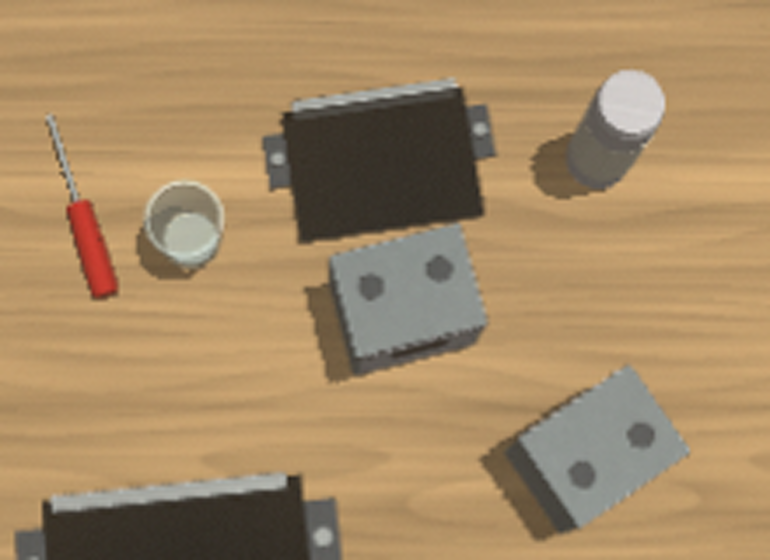

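The crop confirms it: box A is at crop pixel (405,290) with the small plate at (385,165) directly behind it. Box B is at (600,445), and the larger plate is at the lower left. Next I'll write a helper that turns plate-frame targets into tool-frame moves.

```bash
cat >> h.py <<'E'
from scipy.spatial.transform import Rotation as R
O=np.array([595.6,42.8,0]);YAW=np.deg2rad(9.35)
PX=np.array([np.cos(YAW),np.sin(YAW),0]);PY=np.array([-PX[1],PX[0],0]);Z=np.array([0,0,1.])
def toplate(p): d=np.asarray(p)-O; return np.array([d@PX,d@PY,d[2]])
def rot(th,dy=0):
    t=np.deg2rad(th);x=-np.cos(t)*PX-np.sin(t)*Z;z=np.sin(t)*PX-np.cos(t)*Z
    return R.from_rotvec(Z*np.deg2rad(dy))*R.from_matrix(np.column_stack([x,PY*-1 if np.dot(np.cross(z,x),PY)<0 else PY,z]))
def go(x,y,z,th,dy=0):
    s=readout.state();R0=R.from_rotvec(s['tool_rot']);p=O+x*PX+y*PY+z*Z
    print('tr',np.round(R0.inv().apply(p-s['tcp_pos'])/1000,4).tolist(),'tw',np.round(np.rad2deg((R0.inv()*rot(th,dy)).as_rotvec()),2).tolist())
def st():
    s=readout.state();f=s['contact_force'];R0=R.from_rotvec(s['tool_rot'])
    print('t',round(s['time'],2),'plate',np.round(toplate(s['tcp_pos']),1),'F',np.round([f@PX,f@PY,f[2]],1),'q',np.round(s['joint_pos'],2),'w',round(s['width'],2),'zdir',np.round(R0.apply([0,0,1]),2))
E
python3 -c "
from h import *
st();go(-175,5,180,30);go(-175,5,180,40);print(np.round(rot(30).as_matrix(),2))"
```

```text
t 0.1 plate [-289.   481.   230.7] F [ 0.2 -1.   0.5] q [ 0.97  0.34  1.52  0.    1.28 -0.15] w 1.0 zdir [-0. -0. -1.]
tr [-0.37, -0.3203, 0.051] tw [-9.4, -29.05, -34.79]
tr [-0.37, -0.3203, 0.051] tw [-12.5, -38.72, -34.14]
[[-0.85 -0.16  0.49]
 [-0.14  0.99  0.08]
 [-0.5  -0.   -0.87]]
```

apply_moves --steps '[{"translation": [-0.37,-0.32,0.051],"twist": [-9.4,-29.05,-34.79]},{"translation": [-0.37,-0.32,0.051],"twist": [-9.4,-29.05,-34.79]},{"translation": [-0.37,-0.32,0.051],"twist": [-9.4,-29.05,-34.79]},{"translation": [-0.37,-0.32,0.051],"twist": [-9.4,-29.05,-34.79]},{"translation": [-0.37,-0.32,0.051],"twist": [-9.4,-29.05,-34.79]},{"translation": [-0.37,-0.32,0.051],"twist": [-9.4,-29.05,-34.79]},{"translation": [-0.37,-0.32,0.051],"twist": [-9.4,-29.05,-34.79]},{"translation": [-0.37,-0.32,0.051],"twist": [-9.4,-29.05,-34.79]},{"translation": [-0.37,-0.32,0.051],"twist": [-9.4,-29.05,-34.79]},{"translation": [-0.37,-0.32,0.051],"twist": [-9.4,-29.05,-34.79]},{"translation": [-0.37,-0.32,0.051],"twist": [-9.4,-29.05,-34.79]},{"translation": [-0.37,-0.32,0.051],"twist": [-9.4,-29.05,-34.79]}]' --fingers 0.06

```text
time: 1.1
tcp_pos: [387.6, 101.9, 187.5]
tool_rot: [-0.214, 2.616, 0.059]
contact_force: [0.3, 0.9, -0.0]
width: 0.704
```

```bash
python3 -c "
from h import *
st();go(-175,5,180,30);go(-165,7,40,30);go(-165,7,40,40)"
```

```text
t 1.1 plate [-195.6   92.1  187.5] F [ 0.5  0.9 -0. ] q [-0.   -0.08  2.3   0.21  0.41 -1.9 ] w 0.7 zdir [ 0.49  0.08 -0.87]
tr [-0.0142, -0.0871, 0.0166] tw [0.08, -0.29, -0.0]
tr [0.0465, -0.0853, 0.1431] tw [0.08, -0.29, -0.0]
tr [0.0465, -0.0853, 0.1431] tw [0.08, -10.29, -0.01]
```

apply_moves --steps '[{"translation": [0.0,-0.042,0.07],"twist": [0,0,0]},{"translation": [0.023,-0.086,0.07],"twist": [0,0,0]},{"translation": [0.046,-0.086,0.1],"twist": [0,0,0]},{"translation": [0.046,-0.086,0.13],"twist": [0,0,0]},{"translation": [0.046,-0.086,0.143],"twist": [0,0,0]},{"translation": [0.046,-0.086,0.143],"twist": [0,0,0]},{"translation": [0.046,-0.086,0.143],"twist": [0,0,0]},{"translation": [0.046,-0.086,0.143],"twist": [0,0,0]}]'

```text
time: 1.77
tcp_pos: [437.3, 11.0, 87.1]
tool_rot: [-0.206, 2.652, 0.099]
contact_force: [-0.1, 0.3, -0.7]
width: 0.704
```

```bash
python3 -c "
from h import *
st();go(-130,6,40,30);go(-100,6,40,30)"
```

```text
t 1.77 plate [-161.3   -5.6   87.1] F [-0.   0.3 -0.7] q [-0.34  0.26  2.34  1.11  0.28 -3.1 ] w 0.7 zdir [ 0.45  0.11 -0.88]
tr [-0.0056, 0.01, 0.0566] tw [1.73, -2.26, -0.93]
tr [-0.0322, 0.01, 0.0705] tw [1.73, -2.26, -0.93]
```

Joint 5 reached its limit with the 30° tilt this close in. I'll use a 10° tilt for the slide.

```bash
python3 -c "
from h import *
go(-170,6,100,10);go(-165,6,45,10)"
```

```text
tr [0.0019, 0.0121, -0.0151] tw [1.88, 17.74, -0.62]
tr [0.023, 0.0102, 0.0359] tw [1.88, 17.74, -0.62]
```

apply_moves --steps '[{"translation": [0.002,0.012,-0.015],"twist": [0.6,6,-0.2]},{"translation": [0.002,0.012,-0.015],"twist": [1.2,12,-0.4]},{"translation": [0.002,0.012,-0.015],"twist": [1.9,17.7,-0.6]},{"translation": [0.008,0.012,0],"twist": [1.9,17.7,-0.6]},{"translation": [0.016,0.012,0.015],"twist": [1.9,17.7,-0.6]},{"translation": [0.023,0.01,0.036],"twist": [1.9,17.7,-0.6]},{"translation": [0.023,0.01,0.036],"twist": [1.9,17.7,-0.6]},{"translation": [0.023,0.01,0.036],"twist": [1.9,17.7,-0.6]},{"translation": [0.023,0.01,0.036],"twist": [1.9,17.7,-0.6]}]'

```text
time: 2.52
tcp_pos: [431.3, 22.2, 45.2]
tool_rot: [-0.242, 2.957, 0.023]
contact_force: [0.1, -0.1, 1.4]
width: 0.707
```

```bash
python3 -c "
from h import *
st();go(-150,6,45,10);go(-138,6,45,10);go(-126,6,45,10)"
```

```text
t 2.52 plate [-165.5    6.4   45.2] F [ 0.  -0.1  1.4] q [-0.17  0.39  2.15  0.14  0.45 -2.02] w 0.71 zdir [ 0.17  0.03 -0.98]
tr [-0.0152, -0.0004, 0.0029] tw [0.07, 0.06, 0.02]
tr [-0.027, -0.0004, 0.005] tw [0.07, 0.06, 0.02]
tr [-0.0389, -0.0004, 0.0071] tw [0.07, 0.06, 0.02]
```

apply_moves --steps '[{"translation": [-0.01,0,0.0018],"twist": [0,0,0]},{"translation": [-0.018,0,0.0032],"twist": [0,0,0]},{"translation": [-0.02,0,0.0036],"twist": [0,0,0]},{"translation": [-0.022,0,0.0039],"twist": [0,0,0]},{"translation": [-0.024,0,0.0043],"twist": [0,0,0]},{"translation": [-0.026,0,0.0046],"twist": [0,0,0]},{"translation": [-0.028,0,0.005],"twist": [0,0,0]},{"translation": [-0.03,0,0.0053],"twist": [0,0,0]},{"translation": [-0.032,0,0.0057],"twist": [0,0,0]},{"translation": [-0.034,0,0.006],"twist": [0,0,0]}]'

```text
time: 3.35
tcp_pos: [464.1, 28.1, 44.8]
tool_rot: [-0.244, 2.96, 0.024]
contact_force: [-5.2, -0.9, 3.9]
width: 0.704
```

```bash
python3 -c "
from h import *
st();go(-110,6,45,10)"
```

```text
t 3.35 plate [-132.2    6.9   44.8] F [-5.3 -0.   3.9] q [-0.14  0.43  2.06  0.11  0.49 -1.97] w 0.7 zdir [ 0.17  0.03 -0.99]
tr [-0.0219, -0.0009, 0.0036] tw [0.12, -0.11, 0.05]
```

apply_moves --steps '[{"translation": [-0.0018,0,0.0003],"twist": [0,0,0]},{"translation": [-0.0035,0,0.0006],"twist": [0,0,0]},{"translation": [-0.0053,0,0.0009],"twist": [0,0,0]},{"translation": [-0.007,-0.0002,0.0012],"twist": [0,0,0]},{"translation": [-0.0088,-0.0004,0.0015],"twist": [0,0,0]},{"translation": [-0.0105,-0.0006,0.0018],"twist": [0,0,0]},{"translation": [-0.0123,-0.0008,0.0021],"twist": [0,0,0]},{"translation": [-0.014,-0.0008,0.0024],"twist": [0,0,0]},{"translation": [-0.0158,-0.0008,0.0027],"twist": [0,0,0]},{"translation": [-0.0175,-0.0008,0.003],"twist": [0,0,0]}]'

```text
time: 4.18
tcp_pos: [480.4, 30.5, 44.3]
tool_rot: [-0.244, 2.963, 0.025]
contact_force: [-5.7, -0.5, 2.2]
width: 0.702
```

```bash
cat >> h.py <<'E'
def box():
    s=snap('top');P=cloud(s);m=abs(P[...,2]-110)<7
    n,l,stt,c=cv2.connectedComponentsWithStats(m.astype(np.uint8))
    for i in range(1,n):
        if stt[i,4]>400:
            rc=rect(P,l==i); c=toplate([*rc[0],0])
            if c[0]>-110: print('box top centre plate',np.round(c,1),rc[1:], 'n',stt[i,4])
E
python3 -c "
from h import *
st();box()"
```

```text
t 4.18 plate [-115.7    6.6   44.3] F [-5.7  0.5  2.2] q [-0.13  0.45  2.01  0.11  0.52 -1.95] w 0.7 zdir [ 0.17  0.03 -0.99]
box top centre plate [-57.7   1.4   0. ] (array([ 79.9, 116. ]), 10.67, np.float32(109.1)) n 681
```

apply_moves --steps '[{"translation": [-0.002,0,0.0002],"twist": [0,0,0]},{"translation": [-0.0036,0,0.0003],"twist": [0,0,0]},{"translation": [-0.005,0,0.0004],"twist": [0,0,0]},{"translation": [-0.0065,0,0.0006],"twist": [0,0,0]},{"translation": [-0.0078,0,0.0008],"twist": [0,0,0]},{"translation": [-0.009,0,0.001],"twist": [0,0,0]},{"translation": [-0.01,0,0.0011],"twist": [0,0,0]},{"translation": [-0.011,0,0.0012],"twist": [0,0,0]},{"translation": [-0.012,0,0.0013],"twist": [0,0,0]}]'

```text
time: 4.98
tcp_pos: [492.9, 32.5, 45.1]
tool_rot: [-0.244, 2.962, 0.025]
contact_force: [-2.8, -0.7, -0.6]
width: 0.706
```

```bash
python3 -c "
from h import *
st();box()"
```

```text
t 4.98 plate [-103.1    6.5   45.1] F [-2.9 -0.3 -0.6] q [-0.12  0.47  1.98  0.1   0.54 -1.94] w 0.71 zdir [ 0.17  0.03 -0.99]
box top centre plate [-43.3   1.    0. ] (array([ 75.9, 115.6]), 10.29, np.float32(109.2)) n 656
```

apply_moves --steps '[{"translation": [-0.001,0,0.0002],"twist": [0,0,0]},{"translation": [-0.0017,0,0.0003],"twist": [0,0,0]},{"translation": [-0.0024,0,0.0004],"twist": [0,0,0]},{"translation": [-0.0031,0,0.0005],"twist": [0,0,0]}]'

```text
time: 5.37
tcp_pos: [496.3, 33.0, 45.2]
tool_rot: [-0.244, 2.962, 0.025]
contact_force: [-3.4, -0.7, -1.1]
width: 0.704
```

```bash
python3 -c "
from h import *
st()"
```

```text
t 5.37 plate [-99.6   6.5  45.2] F [-3.4 -0.2 -1.1] q [-0.12  0.47  1.97  0.1   0.54 -1.93] w 0.7 zdir [ 0.17  0.03 -0.99]
```

apply_moves --steps '[{"translation": [-0.001,0,0.0002],"twist": [0,0,0]},{"translation": [-0.0017,0,0.0003],"twist": [0,0,0]},{"translation": [-0.0024,0,0.0004],"twist": [0,0,0]},{"translation": [-0.0031,0,0.0005],"twist": [0,0,0]}]'

```text
time: 5.7
tcp_pos: [499.0, 33.6, 45.1]
tool_rot: [-0.244, 2.963, 0.025]
contact_force: [-6.2, -0.3, 0.4]
width: 0.706
```

```bash
python3 -c "
from h import *
st();box()"
```

```text
t 5.7 plate [-96.8   6.6  45.1] F [-6.2  0.7  0.4] q [-0.12  0.47  1.96  0.1   0.54 -1.93] w 0.71 zdir [ 0.17  0.03 -0.99]
box top centre plate [-39.3   1.3   0. ] (array([ 81.1, 116.1]), 10.58, np.float32(108.9)) n 635
```

apply_moves --steps '[{"translation": [-0.0005,0,0.0001],"twist": [0,0,0]},{"translation": [-0.001,0,0.0002],"twist": [0,0,0]},{"translation": [-0.0015,0,0.0003],"twist": [0,0,0]}]'

```text
time: 6.0
tcp_pos: [499.0, 34.0, 44.6]
tool_rot: [-0.244, 2.966, 0.026]
contact_force: [-9.4, -1.7, 1.4]
width: 0.699
```

```bash
python3 -c "
from h import *
st()"
```

```text
t 6.0 plate [-96.8   7.   44.6] F [-9.5 -0.1  1.4] q [-0.12  0.48  1.96  0.1   0.55 -1.93] w 0.7 zdir [ 0.16  0.03 -0.99]
```

apply_moves --steps '[{"translation": [-0.0015,0,0.0002],"twist": [0,0,0]},{"translation": [-0.0022,0,0.0003],"twist": [0,0,0]},{"translation": [-0.0028,0,0.0004],"twist": [0,0,0]},{"translation": [-0.0028,0,0.0004],"twist": [0,0,0]}]'

```text
time: 6.33
tcp_pos: [498.9, 34.3, 44.1]
tool_rot: [-0.243, 2.972, 0.028]
contact_force: [-14.0, -5.0, 6.7]
width: 0.701
```

```bash
python3 -c "
from h import *
st();box()"
```

```text
t 6.33 plate [-96.8   7.3  44.1] F [-14.6  -2.7   6.7] q [-0.12  0.48  1.96  0.09  0.56 -1.93] w 0.7 zdir [ 0.16  0.03 -0.99]
box top centre plate [-38.    1.5   0. ] (array([ 76. , 115.1]), 9.11, np.float32(109.1)) n 578
```

The box is stopped against the edge: 14.6 N, no further motion, yaw 9.1° against 9.35° for the plate. Now I'll back off, rise and tilt the tool for the tip.

```bash
python3 -c "
from h import *
go(-120,2,48,10);go(-125,2,95,10);go(-118,2,95,25)"
```

```text
tr [0.0222, -0.0053, -0.0075] tw [0.31, -0.82, -0.02]
tr [0.0197, -0.005, -0.0547] tw [0.31, -0.82, -0.02]
tr [0.0128, -0.005, -0.0536] tw [0.31, -15.82, -0.06]
```

apply_moves --steps '[{"translation": [0.01,0,-0.003],"twist": [0,0,0]},{"translation": [0.022,-0.005,-0.0075],"twist": [0,0,0]},{"translation": [0.022,-0.005,-0.02],"twist": [0,0,0]},{"translation": [0.02,-0.005,-0.045],"twist": [0.3,-3,0]},{"translation": [0.016,-0.005,-0.0536],"twist": [0.3,-8,0]},{"translation": [0.0128,-0.005,-0.0536],"twist": [0.3,-12,0]},{"translation": [0.0128,-0.005,-0.0536],"twist": [0.3,-15.8,0]},{"translation": [0.0128,-0.005,-0.0536],"twist": [0.3,-15.8,0]},{"translation": [0.0128,-0.005,-0.0536],"twist": [0.3,-15.8,0]}]'

```text
time: 7.13
tcp_pos: [479.2, 25.0, 95.6]
tool_rot: [-0.217, 2.695, 0.047]
contact_force: [-0.1, 0.3, 0.1]
width: 0.702
```

```bash
python3 - <<'E'
from h import *
st();box();go(-112,2,95,25);go(-97,2,95,25)
s=snap('scene');c=s['frame'][150:320,130:350];cv2.imwrite('pics/c2.png',cv2.cvtColor(cv2.resize(c,None,fx=3.5,fy=3.5,interpolation=cv2.INTER_CUBIC),cv2.COLOR_RGB2BGR))
E
```

```text
t 7.13 plate [-117.7    1.4   95.6] F [-0.   0.3  0.1] q [-0.21  0.29  2.19  0.57  0.29 -2.46] w 0.7 zdir [ 0.42  0.07 -0.91]
box top centre plate [-45.8   1.6   0. ] (array([ 92.8, 115.3]), 8.45, np.float32(109.0)) n 1140
tr [-0.0044, 0.0006, 0.0029] tw [-0.09, 0.1, -0.09]
tr [-0.018, 0.0007, 0.0093] tw [-0.09, 0.1, -0.09]
```

View pics/c2.png

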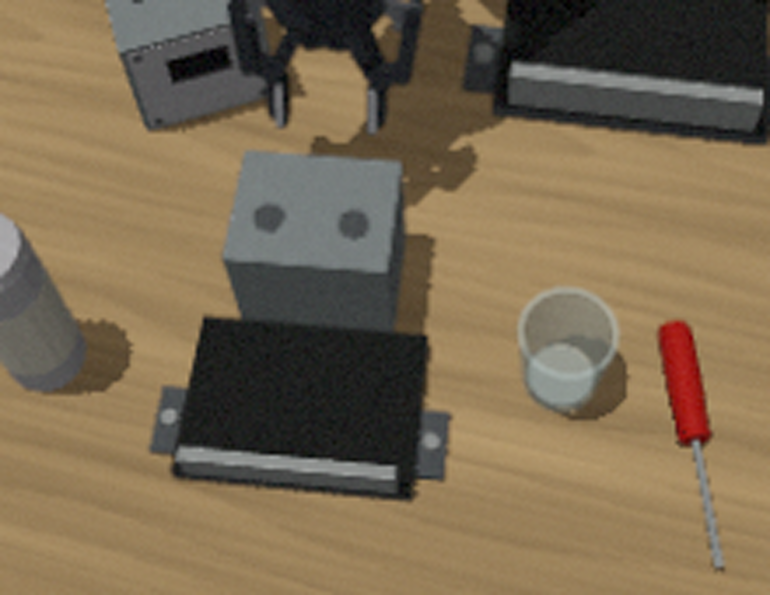

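The picture shows the foot meeting the plate's front edge (crop 310,325) squarely, with the fingers behind the cover and the bystanders clear. Joint 5 is near its limit again, so I'll approach at 15°.

```bash
python3 -c "
from h import *
go(-110,2,94,15);go(-98,2,94,15)"
```

```text
tr [-0.0055, 0.0006, 0.0045] tw [-0.07, 10.09, -0.06]
tr [-0.0164, 0.0006, 0.0096] tw [-0.07, 10.09, -0.06]
```

apply_moves --steps '[{"translation": [0,0,0],"twist": [0,5,0]},{"translation": [-0.003,0,0.0025],"twist": [0,10,0]},{"translation": [-0.0055,0.0006,0.0045],"twist": [0,10,0]},{"translation": [-0.0075,0.0006,0.0055],"twist": [0,10,0]},{"translation": [-0.0095,0.0006,0.0064],"twist": [0,10,0]},{"translation": [-0.0115,0.0006,0.0073],"twist": [0,10,0]},{"translation": [-0.0135,0.0006,0.0083],"twist": [0,10,0]},{"translation": [-0.015,0.0006,0.009],"twist": [0,10,0]},{"translation": [-0.0164,0.0006,0.0096],"twist": [0,10,0]}]'

```text
time: 7.98
tcp_pos: [498.4, 28.8, 93.9]
tool_rot: [-0.232, 2.87, 0.03]
contact_force: [0.8, -0.2, -0.7]
width: 0.704
```

```bash
cat >> h.py <<'E'
def arc(phis,ths,off=(8,2),r=80,y=2):
    for p,t in zip(phis,ths):
        a=np.deg2rad(p);print(p,end=' ');go(-90*np.cos(a)+r*np.sin(a)-off[0],y,15+90*np.sin(a)+r*np.cos(a)-off[1],t)
E
python3 -c "
from h import *
st();arc([0,2,4,6,8,10,12],[15]*7)"
```

```text
t 7.98 plate [-98.2   2.   93.9] F [ 0.8 -0.3 -0.7] q [-0.15  0.35  2.    0.15  0.54 -2.  ] w 0.7 zdir [ 0.26  0.04 -0.97]
0 tr [0.0001, 0.0, 0.0009] tw [-0.05, 0.08, -0.09]
2 tr [-0.0035, 0.0, -0.0013] tw [-0.05, 0.08, -0.09]
4 tr [-0.0071, 0.0, -0.0034] tw [-0.05, 0.08, -0.09]
6 tr [-0.0108, 0.0, -0.0054] tw [-0.05, 0.08, -0.09]
8 tr [-0.0146, 0.0001, -0.0073] tw [-0.05, 0.08, -0.09]
10 tr [-0.0184, 0.0001, -0.009] tw [-0.05, 0.08, -0.09]
12 tr [-0.0223, 0.0001, -0.0106] tw [-0.05, 0.08, -0.09]
```

apply_moves --steps '[{"translation": [-0.0015,0,0.0004],"twist": [0,0,0]},{"translation": [-0.0025,0,0.0007],"twist": [0,0,0]},{"translation": [-0.0035,0,0.001],"twist": [0,0,0]}]'

```text
time: 8.23
tcp_pos: [500.8, 29.3, 93.6]
tool_rot: [-0.233, 2.872, 0.031]
contact_force: [-8.8, -3.1, 7.4]
width: 0.704
```

```bash
python3 -c "
from h import *
st();arc([2,4,6,8,10,12],[15]*7,(5,1))"
```

```text
t 8.23 plate [-95.7   2.1  93.6] F [-9.2 -1.6  7.4] q [-0.14  0.36  1.99  0.15  0.54 -1.99] w 0.7 zdir [ 0.25  0.04 -0.97]
2 tr [-0.0044, -0.0001, -0.0025] tw [-0.02, -0.06, -0.09]
4 tr [-0.008, -0.0001, -0.0046] tw [-0.02, -0.06, -0.09]
6 tr [-0.0117, -0.0001, -0.0066] tw [-0.02, -0.06, -0.09]
8 tr [-0.0154, -0.0001, -0.0085] tw [-0.02, -0.06, -0.09]
10 tr [-0.0193, -0.0001, -0.0102] tw [-0.02, -0.06, -0.09]
12 tr [-0.0232, -0.0001, -0.0118] tw [-0.02, -0.06, -0.09]
```

apply_moves --steps '[{"translation": [-0.001,0,-0.0015],"twist": [0,0,0]},{"translation": [-0.0025,0,-0.0025],"twist": [0,0,0]},{"translation": [-0.0045,0,-0.0036],"twist": [0,0,0]},{"translation": [-0.0065,0,-0.0046],"twist": [0,0,0]}]'

```text
time: 8.57
tcp_pos: [505.5, 30.3, 99.5]
tool_rot: [-0.233, 2.873, 0.031]
contact_force: [-4.0, -0.5, -0.8]
width: 0.703
```

```bash
python3 -c "
from h import *
st();arc([4,6,8,10,12,15,18],[15]*7,(6,1))"
```

```text
t 8.57 plate [-91.    2.3  99.5] F [-4.   0.1 -0.8] q [-0.14  0.36  1.97  0.14  0.57 -1.98] w 0.7 zdir [ 0.25  0.04 -0.97]
4 tr [-0.0009, -0.0003, -0.0003] tw [0.0, -0.12, -0.1]
6 tr [-0.0046, -0.0003, -0.0023] tw [0.0, -0.12, -0.1]
8 tr [-0.0083, -0.0003, -0.0042] tw [0.0, -0.12, -0.1]
10 tr [-0.0121, -0.0003, -0.0059] tw [0.0, -0.12, -0.1]
12 tr [-0.016, -0.0002, -0.0076] tw [0.0, -0.12, -0.1]
15 tr [-0.022, -0.0002, -0.0097] tw [0.0, -0.12, -0.1]
18 tr [-0.028, -0.0002, -0.0116] tw [0.0, -0.12, -0.1]
```

apply_moves --steps '[{"translation": [-0.0025,0,-0.0012],"twist": [0,0,0]},{"translation": [-0.0055,0,-0.0028],"twist": [0,0,0]},{"translation": [-0.0083,0,-0.0042],"twist": [0,0,0]},{"translation": [-0.0112,0,-0.0055],"twist": [0,0,0]},{"translation": [-0.014,0,-0.0068],"twist": [0,0,0]},{"translation": [-0.017,0,-0.0079],"twist": [0,0,0]},{"translation": [-0.02,0,-0.009],"twist": [0,0,0]}]'

```text
time: 9.15
tcp_pos: [522.7, 33.0, 113.7]
tool_rot: [-0.232, 2.873, 0.031]
contact_force: [-1.6, -0.5, -0.8]
width: 0.701
```

```bash
python3 -c "
from h import *
st();arc([14,16,18,20,22,24,26,28,30],[15]*3+[16,17,18,19,20,21],(6,1))"
```

```text
t 9.15 plate [-73.5   2.2 113.7] F [-1.7 -0.2 -0.8] q [-0.13  0.36  1.92  0.13  0.62 -1.95] w 0.7 zdir [ 0.25  0.04 -0.97]
14 tr [0.0005, -0.0002, 0.0001] tw [-0.0, -0.1, -0.1]
16 tr [-0.0035, -0.0002, -0.0012] tw [-0.0, -0.1, -0.1]
18 tr [-0.0075, -0.0002, -0.0024] tw [-0.0, -0.1, -0.1]
20 tr [-0.0116, -0.0002, -0.0034] tw [-0.0, -1.1, -0.1]
22 tr [-0.0157, -0.0002, -0.0043] tw [-0.01, -2.1, -0.1]
24 tr [-0.0198, -0.0002, -0.0051] tw [-0.01, -3.1, -0.1]
26 tr [-0.024, -0.0002, -0.0057] tw [-0.01, -4.1, -0.1]
28 tr [-0.0282, -0.0001, -0.0062] tw [-0.01, -5.1, -0.1]
30 tr [-0.0323, -0.0001, -0.0065] tw [-0.01, -6.1, -0.1]
```

apply_moves --steps '[{"translation": [-0.003,0,-0.001],"twist": [0,0,0]},{"translation": [-0.006,0,-0.002],"twist": [0,0,0]},{"translation": [-0.009,0,-0.0027],"twist": [0,0,0]},{"translation": [-0.012,0,-0.0034],"twist": [0,-1,0]},{"translation": [-0.015,0,-0.0041],"twist": [0,-2,0]},{"translation": [-0.018,0,-0.0047],"twist": [0,-3,0]},{"translation": [-0.021,0,-0.0052],"twist": [0,-3.5,0]},{"translation": [-0.024,0,-0.0057],"twist": [0,-4,0]}]'

```text
time: 9.82
tcp_pos: [544.2, 36.5, 125.4]
tool_rot: [-0.227, 2.803, 0.038]
contact_force: [-0.6, 0.8, -1.1]
width: 0.701
```

```bash
python3 - <<'E'
from h import *
st();arc([26,28,30,32,34,36,38,40,42],[19,20,21,22,23,24,25,26,27],(6,1))
s=snap('scene');c=s['frame'][150:320,130:350];cv2.imwrite('pics/c3.png',cv2.cvtColor(cv2.resize(c,None,fx=3,fy=3,interpolation=cv2.INTER_CUBIC),cv2.COLOR_RGB2BGR))
E
```

```text
t 9.82 plate [-51.8   2.2 125.4] F [-0.5  0.9 -1.1] q [-0.13  0.35  1.91  0.17  0.57 -1.99] w 0.7 zdir [ 0.32  0.05 -0.95]
26 tr [0.0001, -0.0002, 0.0001] tw [-0.01, -0.05, -0.1]
28 tr [-0.0041, -0.0002, -0.0001] tw [-0.01, -1.05, -0.1]
30 tr [-0.0083, -0.0001, -0.0001] tw [-0.01, -2.05, -0.1]
32 tr [-0.0125, -0.0001, -0.0] tw [-0.02, -3.05, -0.1]
34 tr [-0.0167, -0.0001, 0.0002] tw [-0.02, -4.05, -0.1]
36 tr [-0.0209, -0.0001, 0.0006] tw [-0.02, -5.05, -0.1]
38 tr [-0.0251, -0.0001, 0.0012] tw [-0.02, -6.05, -0.1]
40 tr [-0.0292, -0.0001, 0.0019] tw [-0.02, -7.05, -0.1]
42 tr [-0.0333, -0.0001, 0.0027] tw [-0.02, -8.05, -0.1]
```

View pics/c3.png

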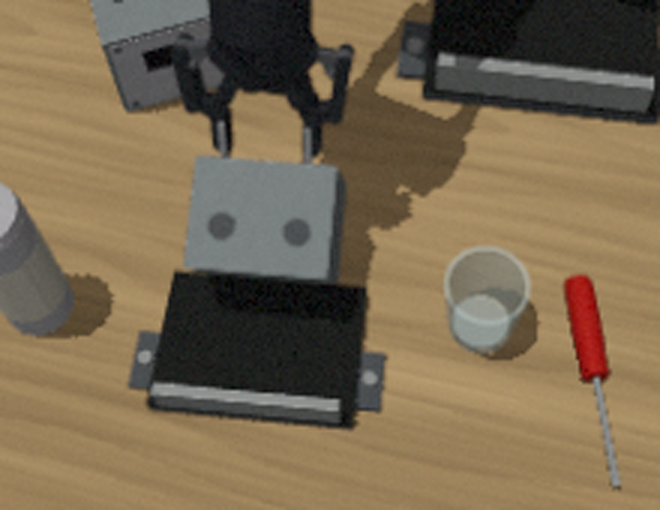

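The box is tilting squarely with both fingertips high on its cover (crop 225,155 and 310,155). I'll check its angle from the depth data.

```bash
cat >> h.py <<'E'
def tilt():
    s=snap('scene');P=cloud(s)
    f=s['frame'].astype(int);L=np.stack([(P-O)@PX,(P-O)@PY,P[...,2]],-1)
    m=(abs(L[...,1])<45)&(L[...,0]>-75)&(L[...,0]<100)&(L[...,2]>50)&(L[...,2]<150)&(f.max(2)>70)
    q=L[m];n=None
    for _ in range(4):
        c=np.median(q,0) if n is None else q.mean(0);u,sv,vt=np.linalg.svd(q-c,full_matrices=False);n=vt[2]*np.sign(vt[2][2]);d=abs((q-c)@n);q=q[d<max(4,np.percentile(d,70))]
    print('face normal',np.round(n,3),'phi',round(np.degrees(np.arctan2(n[0],n[2])),1),'lo/hi',np.round(np.percentile(q,2,0)),np.round(np.percentile(q,98,0)),len(q))
E
python3 -c "
from h import *
tilt()"
```

```text
face normal [ 0.395 -0.004  0.919] phi 23.3 lo/hi [-42. -43. 100.] [ 38.  43. 136.] 1425
```

apply_moves --steps '[{"translation": [-0.003,0,0],"twist": [0,-1,0]},{"translation": [-0.006,0,0],"twist": [0,-2,0]},{"translation": [-0.009,0,0],"twist": [0,-3,0]},{"translation": [-0.012,0,0],"twist": [0,-3,0]},{"translation": [-0.015,0,0.0002],"twist": [0,-4,0]},{"translation": [-0.018,0,0.0004],"twist": [0,-4,0]},{"translation": [-0.021,0,0.0006],"twist": [0,-5,0]},{"translation": [-0.024,0,0.001],"twist": [0,-5,0]}]'

```text
time: 10.58
tcp_pos: [567.4, 40.2, 132.6]
tool_rot: [-0.219, 2.714, 0.047]
contact_force: [-1.2, 0.2, 0.7]
width: 0.7
```

```bash
python3 - <<'E'
from h import *
st();tilt();arc([36,38,40,42,44,46,48,50,52,54,56,58,60],[24]*2+[26]*2+[27]*2+[28]*9,(6,1))
E
```

```text
t 10.58 plate [-28.2   2.  132.6] F [-1.2  0.4  0.7] q [-0.13  0.35  1.92  0.25  0.48 -2.06] w 0.7 zdir [ 0.4   0.07 -0.91]
face normal [ 0.528 -0.005  0.849] phi 31.9 lo/hi [-22. -43.  94.] [ 50.  43. 138.] 1155
36 tr [0.0044, 0.0002, -0.0005] tw [-0.05, 0.04, -0.11]
38 tr [0.0003, 0.0002, 0.0004] tw [-0.05, 0.04, -0.11]
40 tr [-0.0038, 0.0002, 0.0014] tw [-0.06, -1.96, -0.11]
42 tr [-0.0078, 0.0002, 0.0026] tw [-0.06, -1.96, -0.11]
44 tr [-0.0118, 0.0002, 0.004] tw [-0.06, -2.96, -0.11]
46 tr [-0.0157, 0.0002, 0.0055] tw [-0.06, -2.96, -0.11]
48 tr [-0.0196, 0.0002, 0.0071] tw [-0.06, -3.96, -0.11]
50 tr [-0.0234, 0.0002, 0.0089] tw [-0.06, -3.96, -0.11]
52 tr [-0.0272, 0.0002, 0.0107] tw [-0.06, -3.96, -0.11]
54 tr [-0.0309, 0.0002, 0.0128] tw [-0.06, -3.96, -0.11]
56 tr [-0.0345, 0.0002, 0.0149] tw [-0.06, -3.96, -0.11]
58 tr [-0.038, 0.0003, 0.0172] tw [-0.06, -3.96, -0.11]
60 tr [-0.0415, 0.0003, 0.0196] tw [-0.06, -3.96, -0.11]
```

The tips actually sit about 8 mm behind the TCP because the pads retract when open, so they've crept up to the cover's top corner. I'll correct the geometry and slide them down the cover while advancing.

```bash
cat >> h.py <<'E'
def tip(phi,s,th,y=2,a=8,b=8,pz=15,px=0):
    p=np.deg2rad(phi);t=np.deg2rad(th);q=95-s
    cx=px-90*np.cos(p)+q*np.sin(p);cz=pz+90*np.sin(p)+q*np.cos(p)
    x=cx+b*np.sin(t)-a*np.cos(t);z=cz-b*np.cos(t)-a*np.sin(t)
    print(phi,s,np.round([x,z],1),end=' ');go(x,y,z,th)
E
python3 - <<'E'
from h import *
for p,s in((32,1),(32.5,3),(33.5,6),(34.5,9),(35.5,12),(36.5,15),(38,17),(40,18)): tip(p,s,24)
E
```

```text
32 1 [-30.6 131.8] tr [0.0032, 0.0002, -0.0003] tw [-0.05, 0.04, -0.11]
32.5 3 [-30.5 130.4] tr [0.0037, 0.0002, 0.0011] tw [-0.05, 0.04, -0.11]
33.5 6 [-30.  128.3] tr [0.0041, 0.0002, 0.0032] tw [-0.05, 0.04, -0.11]
34.5 9 [-29.5 126.3] tr [0.0045, 0.0002, 0.0052] tw [-0.05, 0.04, -0.11]
35.5 12 [-29.1 124.3] tr [0.005, 0.0002, 0.0072] tw [-0.05, 0.04, -0.11]
36.5 15 [-28.8 122.3] tr [0.0055, 0.0002, 0.0092] tw [-0.05, 0.04, -0.11]
38 17 [-27.  121.3] tr [0.0042, 0.0002, 0.0108] tw [-0.05, 0.04, -0.11]
40 18 [-23.5 121.3] tr [0.001, 0.0002, 0.0123] tw [-0.05, 0.04, -0.11]
```

apply_moves --steps '[{"translation": [0.0002,0,0.0018],"twist": [0,0,0]},{"translation": [0.0005,0,0.0035],"twist": [0,0,0]},{"translation": [0.0007,0,0.0052],"twist": [0,0,0]},{"translation": [0.0009,0,0.007],"twist": [0,0,0]}]'

```text
time: 10.97
tcp_pos: [571.0, 40.3, 126.9]
tool_rot: [-0.219, 2.712, 0.046]
contact_force: [-2.1, -0.7, 5.9]
width: 0.704
```

```bash
python3 - <<'E'
from h import *
st();tilt()
E
```

```text
t 10.97 plate [-24.7   1.6 126.9] F [-2.2 -0.4  5.9] q [-0.13  0.36  1.92  0.26  0.47 -2.07] w 0.7 zdir [ 0.4   0.06 -0.91]
face normal [ 0.575 -0.013  0.818] phi 35.1 lo/hi [-15. -43.  91.] [ 53.  43. 137.] 1043
```

apply_moves --steps '[{"translation": [-0.0023,0.0002,0.0012],"twist": [0,0,0]},{"translation": [-0.0046,0.0003,0.0025],"twist": [0,0,0]},{"translation": [-0.0069,0.0004,0.0037],"twist": [0,0,0]},{"translation": [-0.0092,0.0004,0.005],"twist": [0,0,0]},{"translation": [-0.0115,0.0004,0.0062],"twist": [0,0,0]}]'

```text
time: 11.43
tcp_pos: [584.7, 42.8, 126.3]
tool_rot: [-0.219, 2.71, 0.045]
contact_force: [-0.8, 0.1, 4.4]
width: 0.702
```

```bash
python3 - <<'E'
from h import *
st();tilt()
E
```

```text
t 11.43 plate [-10.8   1.7 126.3] F [-0.8  0.3  4.4] q [-0.12  0.39  1.88  0.25  0.48 -2.05] w 0.7 zdir [ 0.41  0.06 -0.91]
face normal [ 0.673 -0.012  0.739] phi 42.3 lo/hi [ -0. -43.  85.] [ 58.  43. 136.] 812
```

apply_moves --steps '[{"translation": [-0.0017,0.0002,0.0011],"twist": [0,0,0]},{"translation": [-0.0034,0.0003,0.0022],"twist": [0,0,0]},{"translation": [-0.0051,0.0004,0.0032],"twist": [0,0,0]},{"translation": [-0.0068,0.0004,0.0043],"twist": [0,0,0]}]'

```text
time: 11.82
tcp_pos: [592.6, 44.6, 124.6]
tool_rot: [-0.219, 2.711, 0.046]
contact_force: [-0.3, -0.2, 1.3]
width: 0.701
```

```bash
python3 - <<'E'
from h import *
st();tilt()
E
```

```text
t 11.82 plate [ -2.7   2.2 124.6] F [-0.4 -0.2  1.3] q [-0.11  0.4   1.86  0.24  0.48 -2.04] w 0.7 zdir [ 0.4   0.06 -0.91]
face normal [ 0.732 -0.025  0.681] phi 47.0 lo/hi [  9. -43.  79.] [ 62.  44. 135.] 733
```

apply_moves --steps '[{"translation": [-0.0012,0,0.0008],"twist": [0,0,0]},{"translation": [-0.0024,0,0.0016],"twist": [0,0,0]},{"translation": [-0.0036,0,0.0024],"twist": [0,0,0]},{"translation": [-0.0048,0,0.0032],"twist": [0,0,0]},{"translation": [-0.0048,0,0.0032],"twist": [0,0,0]},{"translation": [-0.0048,0,0.0032],"twist": [0,0,0]}]'

```text
time: 12.37
tcp_pos: [598.4, 45.6, 123.4]
tool_rot: [-0.219, 2.712, 0.046]
contact_force: [0.7, 0.4, -0.4]
width: 0.703
```

```bash
python3 - <<'E'
from h import *
st();tilt()
E
```

```text
t 12.37 plate [  3.2   2.3 123.4] F [ 0.7  0.3 -0.4] q [-0.11  0.41  1.85  0.24  0.48 -2.03] w 0.7 zdir [ 0.4   0.06 -0.91]
face normal [ 0.719 -0.082  0.69 ] phi 46.2 lo/hi [  9. -43.  72.] [ 65.  43. 135.] 528
```

apply_moves --steps '[{"translation": [-0.0012,0,0.0008],"twist": [0,0,0]},{"translation": [-0.0024,0,0.0016],"twist": [0,0,0]},{"translation": [-0.0036,0,0.0024],"twist": [0,0,0]},{"translation": [-0.0036,0,0.0024],"twist": [0,0,0]},{"translation": [-0.0036,0,0.0024],"twist": [0,0,0]},{"translation": [-0.0036,0,0.0024],"twist": [0,0,0]}]'

```text
time: 12.92
tcp_pos: [602.5, 46.2, 122.7]
tool_rot: [-0.219, 2.712, 0.046]
contact_force: [-0.2, 0.1, 0.4]
width: 0.702
```

```bash
python3 - <<'E'
from h import *
st();tilt()
s=load('scene');c=s['frame'][150:320,130:350];cv2.imwrite('pics/c4.png',cv2.cvtColor(cv2.resize(c,None,fx=3,fy=3,interpolation=cv2.INTER_CUBIC),cv2.COLOR_RGB2BGR))
E
```

```text
t 12.92 plate [  7.4   2.3 122.7] F [-0.2  0.2  0.4] q [-0.11  0.42  1.84  0.23  0.49 -2.02] w 0.7 zdir [ 0.4   0.06 -0.91]
face normal [ 0.706 -0.146  0.693] phi 45.5 lo/hi [ 13. -43.  66.] [ 68.  43. 134.] 496
```

View pics/c4.png

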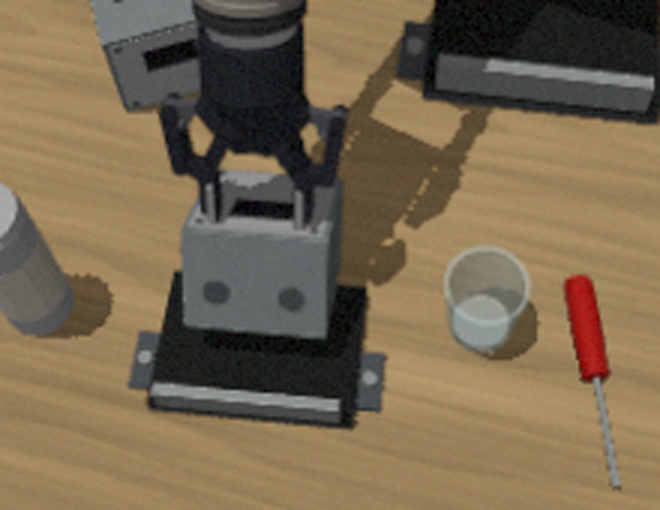

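The box is still balanced on the edge at about 53°, with its cover just visible between the fingers (crop 265,210). I'll continue gently.

apply_moves --steps '[{"translation": [-0.0012,0,0.0011],"twist": [0,0,0]},{"translation": [-0.0024,0,0.0021],"twist": [0,0,0]},{"translation": [-0.0036,0,0.0032],"twist": [0,0,0]},{"translation": [-0.0048,0,0.0043],"twist": [0,0,0]},{"translation": [-0.006,0,0.0053],"twist": [0,0,0]},{"translation": [-0.006,0,0.0053],"twist": [0,0,0]},{"translation": [-0.006,0,0.0053],"twist": [0,0,0]}]'

```text
time: 13.55
tcp_pos: [610.1, 47.5, 120.2]
tool_rot: [-0.219, 2.712, 0.046]
contact_force: [-0.8, 0.2, 0.4]
width: 0.704
```

```bash
cat >> h.py <<'E'
def edge(p=1):
    s=snap('scene');P=cloud(s);f=s['frame'].astype(int);L=np.stack([(P-O)@PX,(P-O)@PY,P[...,2]],-1)
    m=(L[...,0]>20)&(L[...,0]<125)&(abs(L[...,1])<60)&(f.max(2)>60)&(L[...,2]>24)&(L[...,2]<160)
    q=L[m]; 
    for z in range(30,130,15):
        k=q[abs(q[:,2]-z)<7.5]
        if len(k)>8: print('z',z,'x max',round(np.percentile(k[:,0],95),1),'y',np.round(np.percentile(k[:,1],[3,97])),len(k))
E
python3 - <<'E'
from h import *
st();edge()
E
```

```text
t 13.55 plate [ 15.    2.3 120.2] F [-0.8  0.3  0.4] q [-0.1   0.43  1.82  0.23  0.49 -2.01] w 0.7 zdir [ 0.4   0.06 -0.91]
z 30 x max 124.9 y [-56.  55.] 75
z 45 x max 124.4 y [-55.  56.] 294
z 60 x max 72.6 y [-50.  55.] 233
z 75 x max 65.7 y [-51.  56.] 207
z 90 x max 58.6 y [-50.  56.] 237
z 105 x max 52.2 y [-51.  58.] 254
z 120 x max 45.0 y [-49.  56.] 469
```

apply_moves --steps '[{"translation": [-0.0011,0,0.0012],"twist": [0,0,0]},{"translation": [-0.0022,0,0.0025],"twist": [0,0,0]},{"translation": [-0.0033,0,0.0037],"twist": [0,0,0]},{"translation": [-0.0044,0,0.005],"twist": [0,0,0]},{"translation": [-0.0055,0,0.0062],"twist": [0,0,0]},{"translation": [-0.0055,0,0.0062],"twist": [0,0,0]},{"translation": [-0.0055,0,0.0062],"twist": [0,0,0]}]'

```text
time: 14.18
tcp_pos: [617.5, 48.7, 116.8]
tool_rot: [-0.219, 2.712, 0.046]
contact_force: [-0.3, 0.4, 0.3]
width: 0.703
```

```bash
python3 - <<'E'
from h import *
st();edge()
E
```

```text
t 14.18 plate [ 22.6   2.3 116.8] F [-0.3  0.5  0.3] q [-0.1   0.45  1.8   0.22  0.49 -2.01] w 0.7 zdir [ 0.4   0.06 -0.91]
z 30 x max 124.8 y [-51.  56.] 165
z 45 x max 124.4 y [-56.  57.] 302
z 60 x max 86.2 y [-49.  56.] 93
z 75 x max 85.9 y [-48.  55.] 110
z 90 x max 85.8 y [-50.  54.] 109
z 105 x max 84.5 y [-51.  57.] 1089
```

The box fell over and lies flat, with its top end at x≈86 and its cover at z≈105. Next I'll retreat and go down behind the foot end.

```bash
python3 - <<'E'
from h import *
go(15,2,150,24);go(-65,2,150,15);go(-65,2,50,12)
E
```

```text
tr [-0.0067, -0.0003, -0.0334] tw [-0.09, 0.16, -0.09]
tr [0.0663, -0.0005, -0.0661] tw [-0.08, 9.16, -0.1]
tr [0.1072, -0.0004, 0.0251] tw [-0.08, 12.16, -0.1]
```

apply_moves --steps '[{"translation": [-0.0067,0,-0.0334],"twist": [0,0,0]},{"translation": [0.01,0,-0.045],"twist": [0,2,0]},{"translation": [0.035,0,-0.056],"twist": [0,6,0]},{"translation": [0.066,0,-0.066],"twist": [0,9,0]},{"translation": [0.066,0,-0.066],"twist": [0,9,0]},{"translation": [0.08,0,-0.035],"twist": [0,12,0]},{"translation": [0.094,0,-0.004],"twist": [0,12,0]},{"translation": [0.107,0,0.025],"twist": [0,12,0]},{"translation": [0.107,0,0.025],"twist": [0,12,0]},{"translation": [0.107,0,0.025],"twist": [0,12,0]}]'

```text
time: 15.07
tcp_pos: [530.5, 34.8, 49.2]
tool_rot: [-0.236, 2.924, 0.025]
contact_force: [-0.0, 0.2, 0.7]
width: 0.704
```

```bash
python3 - <<'E'
from h import *
st()
s=snap('top');P=cloud(s);m=blob(abs(P[...,2]-105)<7,(0,0))
m=abs(P[...,2]-105)<6;n,l,t,c=cv2.connectedComponentsWithStats(m.astype(np.uint8))
for i in range(1,n):
    if t[i,4]>300:
        rc=rect(P,l==i);print(np.round(toplate([*rc[0],0]),1),rc,t[i,4])
go(-45,3,50,12);go(-33,3,50,12)
c=s['frame'][100:260,150:370];cv2.imwrite('pics/c5.png',cv2.cvtColor(cv2.resize(c,None,fx=3,fy=3,interpolation=cv2.INTER_CUBIC),cv2.COLOR_RGB2BGR))
E
```

```text
t 15.07 plate [-65.5   2.7  49.2] F [0.  0.2 0.7] q [-0.11  0.49  1.91  0.11  0.54 -1.93] w 0.7 zdir [ 0.2   0.03 -0.98]
[28.3  1.4  0. ] (array([623.3,  48.8]), array([111.5, 115.3]), 8.73, np.float32(104.6)) 1246
[-234.5 -132.1    0. ] (array([ 385.7, -125.6]), array([ 91.8, 115.9]), 33.61, np.float32(108.4)) 845
tr [-0.0186, 0.0008, 0.0049] tw [-0.07, 0.19, -0.11]
tr [-0.0303, 0.0008, 0.0074] tw [-0.07, 0.19, -0.11]
```

View pics/c5.png

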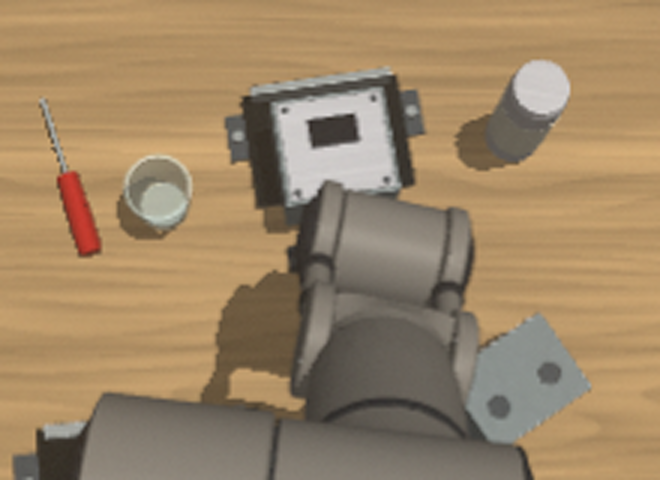

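The box lies cover-up on the plate (crop 335,140), square and centred: centre x 28, y 1.4, yaw 8.7°. Now I'll push it to the fence.

apply_moves --steps '[{"translation": [-0.01,0,0.002],"twist": [0,0,0]},{"translation": [-0.02,0,0.0045],"twist": [0,0,0]},{"translation": [-0.0245,0,0.0055],"twist": [0,0,0]},{"translation": [-0.0265,0,0.006],"twist": [0,0,0]},{"translation": [-0.0285,0,0.0065],"twist": [0,0,0]},{"translation": [-0.0305,0,0.007],"twist": [0,0,0]},{"translation": [-0.032,0,0.0073],"twist": [0,0,0]},{"translation": [-0.0335,0,0.0076],"twist": [0,0,0]},{"translation": [-0.035,0,0.0079],"twist": [0,0,0]}]'

```text
time: 15.87
tcp_pos: [565.4, 40.3, 50.3]
tool_rot: [-0.236, 2.923, 0.025]
contact_force: [-7.0, -2.0, 5.3]
width: 0.709
```

```bash
python3 -c "
from h import *
st()"
```

```text
t 15.87 plate [-30.2   2.5  50.3] F [-7.2 -0.9  5.3] q [-0.09  0.54  1.81  0.09  0.59 -1.9 ] w 0.71 zdir [ 0.2   0.03 -0.98]
```

apply_moves --steps '[{"translation": [-0.0015,0,0.0002],"twist": [0,0,0]},{"translation": [-0.003,0,0.0004],"twist": [0,0,0]},{"translation": [-0.0045,0,0.0007],"twist": [0,0,0]},{"translation": [-0.006,0,0.001],"twist": [0,0,0]}]'

```text
time: 16.2
tcp_pos: [569.6, 41.3, 50.3]
tool_rot: [-0.237, 2.927, 0.025]
contact_force: [-6.3, -1.8, 3.2]
width: 0.701
```

```bash
python3 -c "
from h import *
st()"
```

```text
t 16.2 plate [-25.9   2.8  50.3] F [-6.5 -0.7  3.2] q [-0.09  0.55  1.8   0.09  0.6  -1.89] w 0.7 zdir [ 0.2   0.03 -0.98]
```

Sliding takes about 6.5 N. Continuing.

apply_moves --steps '[{"translation": [-0.003,0,0.0005],"twist": [0,0,0]},{"translation": [-0.0045,0,0.0008],"twist": [0,0,0]},{"translation": [-0.006,0,0.001],"twist": [0,0,0]},{"translation": [-0.0075,0,0.0012],"twist": [0,0,0]},{"translation": [-0.009,0,0.0015],"twist": [0,0,0]},{"translation": [-0.0105,0,0.0018],"twist": [0,0,0]},{"translation": [-0.012,0,0.002],"twist": [0,0,0]},{"translation": [-0.0135,0,0.0023],"twist": [0,0,0]}]'

```text
time: 16.87
tcp_pos: [581.6, 43.6, 50.3]
tool_rot: [-0.237, 2.93, 0.026]
contact_force: [-5.0, -0.7, 0.8]
width: 0.704
```

```bash
python3 -c "
from h import *
st();edge()"
```

```text
t 16.87 plate [-13.7   3.   50.3] F [-5.   0.2  0.8] q [-0.08  0.56  1.76  0.09  0.62 -1.88] w 0.7 zdir [ 0.2   0.03 -0.98]
z 30 x max 124.8 y [-54.  55.] 142
z 45 x max 124.6 y [-55.  56.] 298
z 60 x max 105.6 y [-49.  56.] 80
z 75 x max 105.7 y [-48.  55.] 100
z 90 x max 105.5 y [-49.  56.] 102
z 105 x max 103.7 y [-50.  57.] 1481
```

apply_moves --steps '[{"translation": [-0.0015,0,0.0003],"twist": [0,0,0]},{"translation": [-0.0025,0,0.0005],"twist": [0,0,0]},{"translation": [-0.0035,0,0.0007],"twist": [0,0,0]},{"translation": [-0.0045,0,0.0009],"twist": [0,0,0]},{"translation": [-0.0055,0,0.0011],"twist": [0,0,0]}]'

```text
time: 17.33
tcp_pos: [587.0, 44.5, 50.3]
tool_rot: [-0.237, 2.931, 0.026]
contact_force: [-5.2, -0.3, 2.5]
width: 0.707
```

```bash
python3 -c "
from h import *
st()"
```

```text
t 17.33 plate [-8.2  3.1 50.3] F [-5.2  0.5  2.5] q [-0.08  0.57  1.75  0.08  0.63 -1.88] w 0.71 zdir [ 0.2   0.03 -0.98]
```

apply_moves --steps '[{"translation": [-0.0012,0,0.0002],"twist": [0,0,0]},{"translation": [-0.0018,0,0.0003],"twist": [0,0,0]},{"translation": [-0.0024,0,0.0004],"twist": [0,0,0]},{"translation": [-0.003,0,0.0005],"twist": [0,0,0]}]'

```text
time: 17.67
tcp_pos: [589.3, 45.0, 50.2]
tool_rot: [-0.237, 2.933, 0.027]
contact_force: [-6.3, -1.6, 3.1]
width: 0.707
```

```bash
python3 -c "
from h import *
st()"
```

```text
t 17.67 plate [-5.9  3.2 50.2] F [-6.5 -0.6  3.1] q [-0.08  0.57  1.74  0.08  0.64 -1.87] w 0.71 zdir [ 0.2   0.03 -0.98]
```

apply_moves --steps '[{"translation": [-0.0012,0,0.0002],"twist": [0,0,0]},{"translation": [-0.0018,0,0.0003],"twist": [0,0,0]},{"translation": [-0.0024,0,0.0004],"twist": [0,0,0]}]'

```text
time: 17.92
tcp_pos: [590.3, 45.3, 50.1]
tool_rot: [-0.238, 2.936, 0.027]
contact_force: [-9.4, -3.3, 7.7]
width: 0.702
```

```bash
python3 -c "
from h import *
st()"
```

```text
t 17.92 plate [-4.8  3.3 50.1] F [-9.8 -1.8  7.7] q [-0.08  0.58  1.73  0.08  0.64 -1.87] w 0.7 zdir [ 0.19  0.03 -0.98]
```

apply_moves --steps '[{"translation": [-0.0018,0,0],"twist": [0,0,0]},{"translation": [-0.0024,0,-0.0002],"twist": [0,0,0]},{"translation": [-0.003,0,-0.0004],"twist": [0,0,0]},{"translation": [-0.003,0,-0.0004],"twist": [0,0,0]}]'

```text
time: 18.25
tcp_pos: [590.4, 45.7, 50.2]
tool_rot: [-0.238, 2.942, 0.028]
contact_force: [-10.6, -1.6, 4.2]
width: 0.699
```

```bash
python3 -c "
from h import *
st();edge()"
```

```text
t 18.25 plate [-4.7  3.7 50.2] F [-10.8   0.2   4.2] q [-0.08  0.58  1.73  0.08  0.65 -1.87] w 0.7 zdir [ 0.19  0.03 -0.98]
z 30 x max 124.9 y [-57.  55.] 78
z 45 x max 124.6 y [-56.  56.] 275
z 60 x max 114.9 y [-49.  56.] 83
z 75 x max 114.8 y [-50.  55.] 97
z 90 x max 114.7 y [-47.  57.] 107
z 105 x max 112.5 y [-50.  57.] 1657
```

apply_moves --steps '[{"translation": [-0.003,0,0],"twist": [0,0,0]},{"translation": [-0.0038,0,0],"twist": [0,0,0]},{"translation": [-0.0045,0,-0.0001],"twist": [0,0,0]},{"translation": [-0.0045,0,-0.0001],"twist": [0,0,0]},{"translation": [-0.0045,0,-0.0001],"twist": [0,0,0]}]'

```text
time: 18.72
tcp_pos: [590.5, 46.0, 50.3]
tool_rot: [-0.239, 2.951, 0.029]
contact_force: [-17.4, -4.8, 9.9]
width: 0.702
```

```bash
python3 -c "
from h import *
st()"
```

```text
t 18.72 plate [-4.5  4.  50.3] F [-17.9  -1.9   9.9] q [-0.08  0.58  1.72  0.08  0.67 -1.87] w 0.7 zdir [ 0.18  0.03 -0.98]
```

That was a firm press: 17.9 N forward (about 20.5 N in total), roughly 12 N more than sliding takes. Now I'll release and retreat.

apply_moves --steps '[{"translation": [0.001,0,0],"twist": [0,0,0]},{"translation": [0.005,0,-0.001],"twist": [0,0,0]},{"translation": [0.02,0,-0.004],"twist": [0,0,0]},{"translation": [0.045,0,-0.009],"twist": [0,0,0]},{"translation": [0.075,0,-0.016],"twist": [0,0,0]},{"translation": [0.08,0,-0.06],"twist": [0,0,0]},{"translation": [0.08,0,-0.1],"twist": [0,0,0]},{"translation": [0.08,0.03,-0.12],"twist": [0,0,0]},{"translation": [0.08,0.03,-0.12],"twist": [0,0,0]},{"translation": [0.08,0.03,-0.12],"twist": [0,0,0]}]'

```text
time: 19.55
tcp_pos: [487.6, 59.7, 155.6]
tool_rot: [-0.241, 2.946, 0.028]
contact_force: [0.9, -0.4, 0.1]
width: 0.706
```

```bash
python3 - <<'E'
from h import *
st();edge()
s=snap('top');P=cloud(s)
m=abs(P[...,2]-105)<6;n,l,t,c=cv2.connectedComponentsWithStats(m.astype(np.uint8))
for i in range(1,n):
    if t[i,4]>300:
        rc=rect(P,l==i);print(np.round(toplate([*rc[0],0]),1),rc,t[i,4])
m=(abs(P[...,2]-45)<6);m[:, :220]=0;m[:,300:]=0;m[:110]=0;m[150:]=0
m=blob(cv2.dilate(m.astype(np.uint8),np.ones((1,1))),(255,128)) if 0 else m
print('fence',m.sum(),rect(P,m))
c=load('scene')['frame'][150:320,130:350];cv2.imwrite('pics/c6.png',cv2.cvtColor(cv2.resize(c,None,fx=3,fy=3,interpolation=cv2.INTER_CUBIC),cv2.COLOR_RGB2BGR))
E
```

```text
t 19.55 plate [-103.8   34.2  155.6] F [ 0.8 -0.5  0.1] q [-0.06  0.27  1.88  0.06  0.81 -1.84] w 0.71 zdir [ 0.18  0.03 -0.98]
z 30 x max 124.8 y [-55.  53.] 83
z 45 x max 124.6 y [-56.  56.] 269
z 60 x max 114.8 y [-50.  55.] 76
z 75 x max 114.8 y [-46.  58.] 88
z 90 x max 114.7 y [-48.  55.] 98
z 105 x max 112.7 y [-49.  57.] 1662
[56.6  2.4  0. ] (array([651.1,  54.4]), array([110.9, 116. ]), 8.91, np.float32(104.6)) 1296
[-234.5 -132.5    0. ] (array([ 385.7, -126. ]), array([ 91.3, 117.4]), 34.1, np.float32(108.2)) 920
fence 36 (array([707. ,  64.5]), array([ 65.3, 152.8]), 32.8, np.float32(42.8))
```

View pics/c6.png

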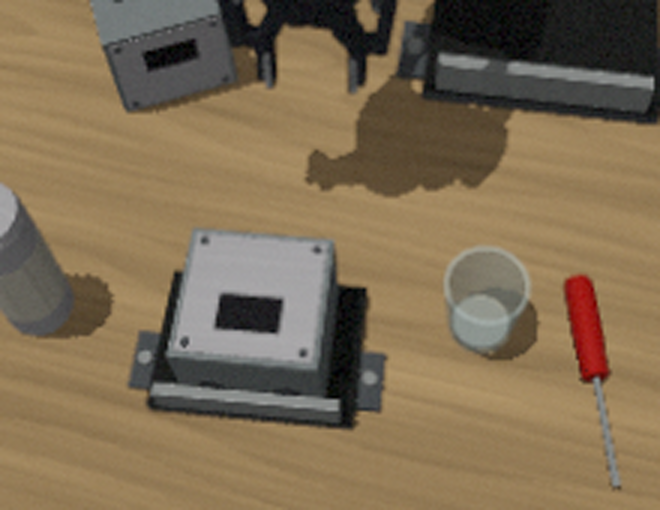

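The box lies cover-up (crop 250,300) with its end parallel to the fence and touching it (crop 245,395). The bystanders haven't moved and the arm is clear, so I'll hand in.

```bash
python3 -c "
from h import *
r.sign_off()"
```

```text
the job is handed in; nothing more can be done
```

The box is lying on its back on the smaller plate, cover up and snug against the fence, and I've handed the job in. The arm's clock read about 19.7 s of the 54 s allowed. The hand-in reports no verdict, so these are my own readings.

- **Slide:** I pushed the farther of the two boxes upright until it stopped against the plate's front edge. It was pressed there with about 15 N and was square to the plate within about 0.02 rad.
- **Tip:** The box went over at a slow, low-force pace and fell flat onto the plate. Partway up, the fingertips had crept to the cover's top corner, because the open pads sit further back than I assumed. I slid them back down the cover while still pushing.
- **Fence press:** Sliding took about 5–7 N. The press at the fence was 17.9 N forward, about 20.5 N in total, which was the highest force I read. Forces were read only at the end of each move, so I can't rule out a brief higher peak in between.

**Last checks:**
- The cover was level at z 104.6 mm, and the box was 2.4 mm off the plate's middle line.
- Yaw was 8.9° against 9.35° for the plate, a difference of under 0.01 rad.
- The top end did not move after release, and the gripper was clear, reading under 1 N.
- In the last picture the can, cup and screwdriver looked unmoved; I did not measure their positions again.

Two readings did not agree or failed:
- The depth image puts the box's top end at x≈114.8 mm, although the fence face is at 112 mm. That is probably my 2–3 mm error in locating the plate. The sudden stop and rising force at the fence show the box is touching it.
- My repeat measurement of the fence position failed because too few pixels were visible, so I ignored it.

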